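# Load the blue-capped vial rack into the autosampler drawer

### The job

Load the next batch of samples: pull the autosampler's drawer (dark bar handle) fully open, lift the rack with the blue-capped vials off the bench and set it down gently, flat and upright, in the empty bay with the blue floor, then let go of it and push the drawer fully home. Keep the rack upright all the way, and leave the orange-capped rack, the amber solvent bottle and the glass beaker where they stand.

Things in the scene. Friction and masses are not known exactly. Their poses are not given: they have to be found in the camera images.
- drawer (a joint): how far the drawer of the autosampler (cream instrument box 300 deep x 300 wide x 163 mm high, fixed to the bench, drawer in the face towards the robot) is pulled out, m: 0 = shut and flush, 0.18 = end stop. It slides with a few newtons and stays where it is left. Front panel 266 wide x 106 high x 15 mm thick, from 52 to 158 mm above the bench
- drawer_handle (a point): middle of the dark handle bar on the drawer front: round bar, 12 mm diameter, 110 mm long, 50 mm in front of the panel (centre to face), 150 mm above the bench, 13 mm below the instrument's top; a leg at each end joins it to the panel. Moves with the drawer. x points level into the instrument (the drawer opens along -x), y along the bar, z up
- bay (a point): centre of the floor of the empty bay in the drawer (right-hand one seen from the robot, blue floor), 59 mm above the bench; axes as drawer_handle, moves with the drawer. Bay 150 (x) x 100 (y) mm between walls; steel walls rise 45 mm above the floor, front panel 99, wash station in the left bay 85; centre 90 mm behind the panel's outer face. Clear of the instrument only when fully out
- rack_blue: the rack to load: white plastic block 124 long (x) x 76 wide (y) x 28 mm high, two rows of five vials with blue caps, tops at 46 mm, and between the rows a white upright fin to lift it by: 60 long (x) x 14 thick (y) mm, from the block up to 86 mm. Origin at the centre of its underside; 0.25 to 0.5 kg; the two ends are alike
- rack_orange: bystander: same shape in grey plastic with amber vials and orange caps; not to be moved
- solvent_bottle: bystander: amber bottle, 72 mm diameter, 160 mm high, blue cap; origin at the centre of its underside
- beaker: bystander: clear glass beaker, 72 mm diameter, 95 mm high; origin at the centre of its underside
There are look-alikes about, which are no part of the job. Leave any green or red look-alike of the rack_blue alone.

How it is judged:
By the outcome, as a careful person would: the job done as asked, in the order asked, and still so for the second after the job is handed in, with the robot touching nothing.
It also fails if it takes over 72 s, if anything falls off the work surface, if the arm or the gripper's body presses on something with over 40 N, if the wrist force passes 120 N, or if a joint passes its speed limit or range.

### The arm

A 6-joint arm with a two-finger parallel gripper is mounted at the origin on the work surface. World frame = base frame: x ahead of the robot, y to its left, z up, the work surface at z = 0. Lengths are in m, angles in rad, forces in N, time in s.
With the tool pointing down it reaches from about 0.375 to 0.9 m from the base axis. Payload 3.1 kg.
Tool frame: the origin (TCP) lies midway between the tips of the shut fingers; the grasp point (between the pads) lies 19 mm behind it; z points along the fingers, y is the line along which they close (so a half turn about z gives the same grasp; the last joint's range is limited). The gripper opens to 87 mm and grips with 3 to 60 N. Pads are 19 mm wide; open, the fingers measure 117 mm over their backs; the gripper's body (75 mm by 190 mm) begins 51 mm behind the grasp point.
Start: joints at [-1.411, 0.527, 1.433, -0, 1.181, -0.178], TCP at [0.207, -0.59, 0.223] pointing down, gripper open.
Joint ranges: [-3.08, 3.08], [-0.75, 2.2], [0.22, 2.44], [-1.43, 4.57], [0, 2.65], [-2.85, 2.85]. Speed limits (rad/s): [2.79, 2.79, 3.14, 3.14, 3.14, 3.14].

### API

Orientations are given as a unit quaternion [x, y, z, w].
In Python, from rig import robot gives the robot as it stands. The module is installed in compiled form; this text tells all that it offers.
- The arm moves only by the tool play_rows, never from a script. Its arguments are lists of equal length, an entry for each row: "gripper": the closure, from -1 (fully open) to 1 (shut); "delta_pos": the shift along the tool's x, y, z in cm, a list of three; "turn": the turn, a rotation vector about the tool's x, y, z in rad, a list of three. A call has 1 to 12 rows; each row is the pose to reach, as a shift and turn from the pose commanded when the call began, along the tool's axes at that moment; what a row does not reach only later rows make up. A row lasts 1/8 s, in which the tool goes at most 62.5 mm and 10.7 degrees, less where a joint would pass 70% of its speed; a pose out of reach is approached as far as the arm can. A call with a gripper value outside its range is refused whole. The fingers move at their own pace and stop on an object; "squeeze" is the grip in N (left out, the last holds). Time passes only in rows, so rows that repeat a pose let the fingers close. It gives the time, the measured TCP pose, the force, the opening and the grip force at its end, in the units of the state.
- robot.get_obs(): the state, without advancing time (a new reading comes with each control period).
- robot.camera(name): name is "scene" or "top" or "wrist"; returns a dict with "color" (400x640x3 uint8, red, green, blue), "vfov" (degrees; the focal length in pixels is half the picture's height over the tangent of half this angle, whatever the lens; pixels are square), "cx", "cy" (the principal point, pixels), "R" (3x3) and "t" (3): a world point X has camera coordinates R X + t. Camera axes: x right, y down, z forward; pixel columns grow to the right and rows downward; lengths in m; the calibration is good to about 2 mm. A picture is of the moment at which its call begins. There is no depth.
- robot.hand_in(): hands the job in; it is judged then, once.
The state is a dict: "time": time; "q": joint angles; "joint_velocities": joint speeds; "joint_torque": joint torques, N m; "position": TCP position; "tool_rot": TCP orientation; "ft_force": force on the tool from outside, world axes, zero at the start; "moment": the same for the moment, N m; "grip_width": finger opening in m; "grip_force": force on a finger pad.
Only numpy, scipy, OpenCV 4.12 (cv2) and the standard library are available. Lean on these libraries where they do the work, as an engineer would, in place of code of your own. Each camera call takes 0.05 s, during which the arm holds its last target. There are 200 camera calls.

## Working session

There is one attempt and no reset: what is moved stays moved. The work goes in short steps, Python scripts to look and compute and a tool call to move; the robot and the scene stay as the last step left them, time stands still between calls to the robot, and variables do not carry over. Pictures are saved under pics/ and viewed, at most 10 in all, crops included, and the job is handed in when it is done.

Besides the shell and the picture viewer there is one more tool, called after "Request:" as a command line: name --argument value ..., lists and objects as JSON in quotes. play_rows: Moves the arm, as the interface text tells. Its arguments: {"type":"object","properties":{"gripper":{"type":"array","items":{"type":"number"}},"delta_pos":{"type":"array","items":{"type":"array","items":{"type":"number"}}},"turn":{"type":"array","items":{"type":"array","items":{"type":"number"}}},"squeeze":{"type":"number"}},"required":["gripper","delta_pos","turn"]}

```bash
mkdir -p pics; cat > h.py <<'E'
import numpy as np, cv2
from rig import robot
from scipy.spatial.transform import Rotation as Ro
def f(c): return 200/np.tan(np.radians(c["vfov"])/2)
def ray(c,u,v):
    R=np.array(c["R"]);t=np.array(c["t"]);F=f(c)
    return -R.T@t, R.T@np.array([(u-c["cx"])/F,(v-c["cy"])/F,1])
def onz(c,u,v,z):
    o,d=ray(c,u,v); return (o+d*(z-o[2])/d[2])
def proj(c,X):
    p=np.array(c["R"])@np.array(X)+np.array(c["t"]); return p[:2]/p[2]*f(c)+[c["cx"],c["cy"]]
def save(c,n): cv2.imwrite("pics/"+n,c["color"][:,:,::-1])
E
python3 - <<'E'
from h import *
a=[]
for n in("scene","top"):
    c=robot.camera(n); save(c,n+"0.png"); np.save(n+"0.npy",c,allow_pickle=True)
    print(n,c["vfov"],-np.array(c["R"]).T@c["t"])
o=robot.get_obs(); print(o)
E
```

```text
scene 50.04501902684803 [ 1.30600404 -0.21597662  0.74044349]
top 44.85155854963698 [ 0.47876603 -0.09424904  1.28877234]
{'time': 0.1, 'q': array([-1.41151119e+00,  5.28388166e-01,  1.43376098e+00, -1.79071928e-05,
        1.18140491e+00, -1.78464387e-01]), 'joint_velocities': array([-0.00139968, -0.00282545, -0.00423593,  0.00055117, -0.00133699,
       -0.0012427 ]), 'joint_torque': array([ 1.51102126e-04, -4.40984881e+01, -1.77151179e+01,  6.34759082e-02,
        5.33648289e-02, -4.98229520e-05]), 'position': array([ 0.2070412 , -0.58901631,  0.22166449]), 'tool_rot': array([ 9.85773467e-01,  1.68076500e-01,  1.12476881e-06, -9.80732208e-04]), 'ft_force': array([-0.13464267, -0.15394921, -1.18946365]), 'moment': array([-0.04800712, -0.01598041, -0.02299511]), 'grip_force': 0.0, 'grip_width': 0.08711768250867881}
```

View pics/scene0.png

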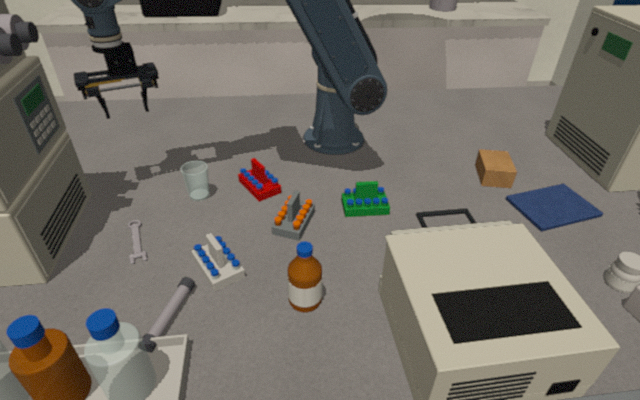

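View pics/top0.png

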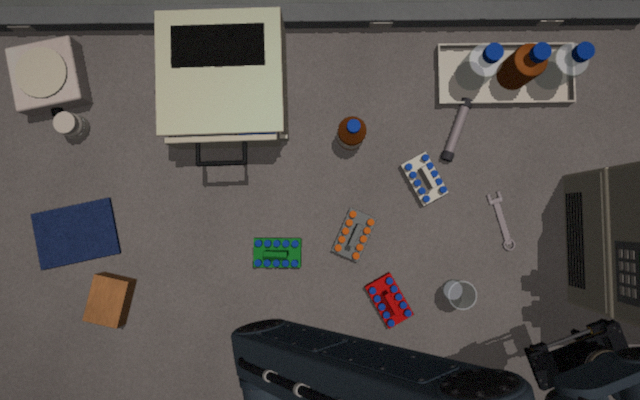

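Top view: white rack with blue caps at (424,179). Look-alikes: green (277,253), red (388,300), grey/orange (354,235); other blue things are bottle caps (354,126), (493,53), (541,51), (583,51). By the description (white, blue caps, fin) the choice is (424,179). The handle bar is at (221,163).

```bash
python3 - <<'E'
from h import *
c=np.load("top0.npy",allow_pickle=True).item(); im=c["color"]
a=cv2.resize(im[145:215,390:460],(400,400),interpolation=cv2.INTER_CUBIC)
b=cv2.resize(im[115:185,180:250],(400,400),interpolation=cv2.INTER_CUBIC)
cv2.imwrite("pics/crop0.png",np.hstack([a,b])[:,:,::-1])
hsv=cv2.cvtColor(im,cv2.COLOR_RGB2HSV)
def caps(m,x0,x1,y0,y1,z):
    k=np.zeros_like(m);k[y0:y1,x0:x1]=m[y0:y1,x0:x1]
    n,l,s,ce=cv2.connectedComponentsWithStats(k)
    P=np.array([onz(c,*ce[i],z)[:2] for i in range(1,n) if s[i,4]>12])
    return P,ce[1:],s[1:,4]
blue=cv2.inRange(hsv,(100,120,70),(125,255,255))
P,ce,s=caps(blue,395,455,145,212,.046); print(s,ce.round(1).tolist())
r=cv2.minAreaRect((P*1000).astype(np.float32)); print("rack",P.mean(0),r)
m=P.mean(0); u,S,V=np.linalg.svd(P-m); print("yaw",np.degrees(np.arctan2(V[0,1],V[0,0])))
org=cv2.inRange(hsv,(5,150,120),(18,255,255))
P,_,_=caps(org,325,385,200,265,.046);print("orange",len(P),P.mean(0))
P,_,_=caps(blue,340,370,115,140,.16);print("bottle",P)
# cream box
cr=cv2.inRange(hsv,(20,15,150),(45,110,255)); cr[:, :140]=0;cr[:,300:]=0;cr[170:]=0
cs=max(cv2.findContours(cr,0,2)[0],key=cv2.contourArea)
ap=cv2.approxPolyDP(cs,4,True)[:,0];print("box",[(p.tolist(),onz(c,*p,.163)[:2].round(3).tolist()) for p in ap])
for p in [(199,163),(245,162),(221,162)]: print("h",p,onz(c,*p,.15))
print("beaker",onz(c,455,292,.05))
E
```

```text
[32 28 32 32 32 28 33 34 32 31] [[425.0, 157.4], [429.5, 165.2], [408.0, 166.5], [434.0, 173.2], [412.5, 174.5], [438.5, 181.2], [417.1, 182.5], [442.7, 189.3], [421.5, 190.5], [425.5, 198.6]]
rack [ 0.58195751 -0.35791781] ((582.0315551757812, -357.90692138671875), (93.92295837402344, 50.983436584472656), 27.512914657592773)
yaw -152.11438858888133
orange 10 [ 0.43881763 -0.17137348]
bottle [[ 0.69773948 -0.16651671]]
box [([278, 7], [0.983, 0.008]), ([155, 11], [0.976, 0.299]), ([157, 134], [0.683, 0.292]), ([282, 130], [0.689, 0.0])]
h (199, 163) [0.61494452 0.19768942 0.15      ]
h (245, 162) [0.6160229  0.08933376 0.15      ]
h (221, 162) [0.61669628 0.14588096 0.15      ]
beaker [ 0.29032427 -0.42553729  0.05      ]
```

View pics/crop0.png

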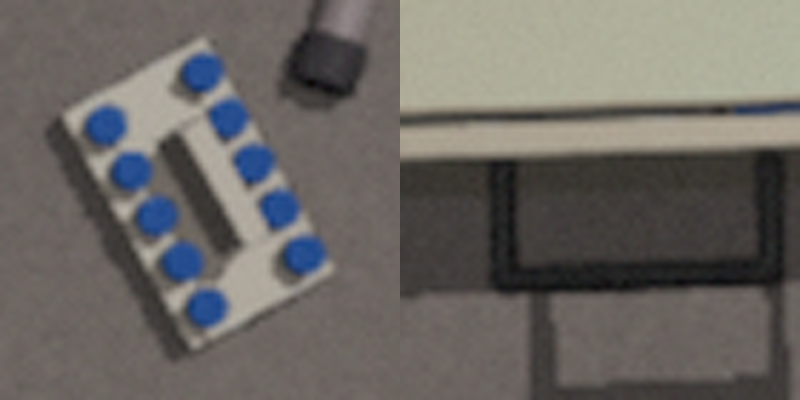

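Crop check: left is the white block with ten blue caps and a white fin, free on the bench. Right is the drawer's dark bar, spanning about x 196–246.5 at row 163, with the panel slightly proud of the box.

```bash
cat >> h.py <<'E'
def go(pos,psi):
    "delta (cm, tool axes) and turn from measured pose to a tool-down pose with tool x at yaw psi deg"
    o=robot.get_obs(); R=Ro.from_quat(o["tool_rot"])
    T=Ro.from_euler("z",psi,degrees=True)*Ro.from_euler("x",180,degrees=True)
    d=R.inv().apply(np.array(pos)-o["position"])*100; w=(R.inv()*T).as_rotvec()
    print("t",round(o["time"],2),"pos",o["position"].round(4),"d",d.round(2),"turn",w.round(3),"deg",np.degrees(np.linalg.norm(w)).round(1),"w",o["grip_width"].round(4),"F",o["ft_force"].round(1))
E
python3 - <<'E'
from h import *
c=np.load("top0.npy",allow_pickle=True).item()
h=onz(c,221.1,163.1,.15); print(h)
go([h[0],h[1],.25],91.3)
E
```

```text
[0.61408737 0.14564978 0.15      ]Traceback (most recent call last):
  File "<stdin>", line 4, in <module>
  File "h.py", line 18, in go
    print("t",round(o["time"],2),"pos",o["position"].round(4),"d",d.round(2),"turn",w.round(3),"deg",np.degrees(np.linalg.norm(w)).round(1),"w",o["grip_width"].round(4),"F",o["ft_force"].round(1))
                                                                                                                                                ^^^^^^^^^^^^^^^^^^^^^
AttributeError: 'float' object has no attribute 'round'
```

```bash
sed -i 's/o\["grip_width"\].round(4)/round(o["grip_width"],4)/' h.py
python3 - <<'E'
from h import *
go([.614,.1455,.25],91.3)
E
```

```text
t 0.1 pos [ 0.207  -0.589   0.2217] d [ 62.74 -55.82  -2.7 ] turn [-1.000e-03 -2.000e-03 -1.256e+00] deg 71.9 w 0.0871 F [-0.1 -0.2 -1.2]
```

Request:
play_rows --gripper '[0.08,0.08,0.08,0.08,0.08,0.08,0.08,0.08,0.08,0.08,0.08,0.08]' --delta_pos '[[5,-4.5,-2.7],[10,-9,-2.7],[15,-13.5,-2.7],[20,-18,-2.7],[25,-22,-2.7],[30,-26.5,-2.7],[35,-31,-2.7],[40,-35.5,-2.7],[45,-40,-2.7],[50,-44.5,-2.7],[54,-48,-2.7],[58,-51.6,-2.7]]' --turn '[[0,0,-0.1],[0,0,-0.2],[0,0,-0.3],[0,0,-0.4],[0,0,-0.5],[0,0,-0.6],[0,0,-0.7],[0,0,-0.8],[0,0,-0.9],[0,0,-1.0],[0,0,-1.12],[0,0,-1.2]]'

```text
time: 1.6
position: [0.569, 0.0643, 0.2492]
tool_rot: [0.718, 0.696, -0.0, -0.0]
ft_force: [1.0, 0.2, -0.4]
grip_width: 0.0402
grip_force: 0.0
```

```bash
python3 - <<'E'
from h import *
go([.614,.1455,.25],91.3)
E
```

```text
t 1.6 pos [0.569  0.0643 0.2492] d [ 8.26  4.25 -0.08] turn [-0.     0.    -0.053] deg 3.0 w 0.0402 F [ 1.   0.2 -0.4]
```

Request:
play_rows --gripper '[0.08,0.08,0.08,0.08]' --delta_pos '[[4,2,0],[7,3.5,0],[8.3,4.2,0],[8.3,4.2,0]]' --turn '[[0,0,-0.053],[0,0,-0.053],[0,0,-0.053],[0,0,-0.053]]'

```text
time: 2.1
position: [0.6129, 0.144, 0.249]
tool_rot: [0.7, 0.715, -0.001, -0.0]
ft_force: [-0.4, -1.1, 0.4]
grip_width: 0.0402
grip_force: 0.0
```

```bash
python3 - <<'E'
from h import *
go([.614,.1455,.131],91.3)
c=robot.camera("top"); im=c["color"]
d=robot.camera("wrist"); save(d,"w1.png")
print(proj(d,[.614,.1455,.15]), -np.array(d["R"]).T@d["t"])
E
```

```text
t 2.1 pos [0.6129 0.144  0.249 ] d [ 0.15  0.12 11.8 ] turn [-0.001  0.001 -0.002] deg 0.1 w 0.0402 F [-0.4 -1.1  0.4]
[318.0120556  196.28536757] [0.61203548 0.22267348 0.41164884]
```

View pics/w1.png

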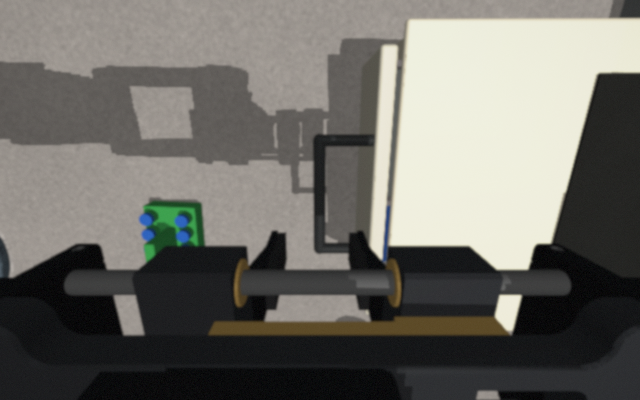

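The wrist view shows the bar at (319,138–248), within a couple of pixels of the predicted (318,196), so I descend over it and grip.

Request:
play_rows --gripper '[0.08,0.08,0.08,0.08,0.08,1,1,1,1]' --delta_pos '[[0.1,0.1,4],[0.1,0.1,7],[0.1,0.1,10],[0.1,0.1,11.8],[0.1,0.1,11.8],[0.1,0.1,11.8],[0.1,0.1,11.8],[0.1,0.1,11.8],[0.1,0.1,11.8]]' --turn '[[0,0,0],[0,0,0],[0,0,0],[0,0,0],[0,0,0],[0,0,0],[0,0,0],[0,0,0],[0,0,0]]' --squeeze 25

```text
time: 3.32
position: [0.6144, 0.145, 0.1322]
tool_rot: [0.7, 0.714, 0.0, 0.0]
ft_force: [-0.1, -0.2, 2.8]
grip_width: 0.0116
grip_force: 25.0
```

```bash
python3 - <<'E'
from h import *
u=np.array([np.cos(np.radians(1.3)),np.sin(np.radians(1.3)),0])
go(robot.get_obs()["position"]-.14*u,91.3)
E
```

```text
t 3.33 pos [0.6144 0.145  0.1322] d [-3.0e-02 -1.4e+01 -1.0e-02] turn [ 0.001 -0.    -0.002] deg 0.2 w 0.0116 F [-0.1 -0.2  2.8]
```

Gripped (11.6 mm). I pull about 14 cm, then slowly to the stop.

Request:
play_rows --gripper '[1,1,1,1,1,1,1,1,1,1,1,1]' --delta_pos '[[0,-1,0],[0,-2.5,0],[0,-4,0],[0,-5.5,0],[0,-7,0],[0,-8.5,0],[0,-10,0],[0,-11.3,0],[0,-12.5,0],[0,-13.5,0],[0,-14,0],[0,-14,0]]' --turn '[[0,0,0],[0,0,0],[0,0,0],[0,0,0],[0,0,0],[0,0,0],[0,0,0],[0,0,0],[0,0,0],[0,0,0],[0,0,0],[0,0,0]]'

```text
time: 4.82
position: [0.4724, 0.142, 0.1321]
tool_rot: [0.7, 0.714, -0.001, -0.001]
ft_force: [-0.1, -0.5, 8.7]
grip_width: 0.011
grip_force: 25.0
```

Request:
play_rows --gripper '[1,1,1,1,1]' --delta_pos '[[0,-0.4,0],[0,-0.8,0],[0,-1.2,0],[0,-1.5,0],[0,-1.5,0]]' --turn '[[0,0,0],[0,0,0],[0,0,0],[0,0,0],[0,0,0]]'

```text
time: 5.45
position: [0.4582, 0.1417, 0.1321]
tool_rot: [0.7, 0.714, -0.0, -0.0]
ft_force: [0.8, -1.1, 7.7]
grip_width: 0.0111
grip_force: 25.0
```

Request:
play_rows --gripper '[1,1,1,1]' --delta_pos '[[0,-0.3,0],[0,-0.6,0],[0,-0.9,0],[0,-0.9,0]]' --turn '[[0,0,0],[0,0,0],[0,0,0],[0,0,0]]'

```text
time: 5.95
position: [0.4526, 0.1416, 0.1322]
tool_rot: [0.7, 0.714, 0.002, 0.002]
ft_force: [7.4, 0.1, 2.3]
grip_width: 0.011
grip_force: 25.0
```

Request:
play_rows --gripper '[1,1,1]' --delta_pos '[[0,-0.3,0],[0,-0.5,0],[0,-0.5,0]]' --turn '[[0,0,0],[0,0,0],[0,0,0]]'

```text
time: 6.32
position: [0.4527, 0.1416, 0.1323]
tool_rot: [0.7, 0.714, 0.006, 0.006]
ft_force: [14.7, 0.4, -7.4]
grip_width: 0.0111
grip_force: 25.0
```

End stop reached at x=0.4527 (force rising, no motion). I relax, release and go up.

Request:
play_rows --gripper '[1,1,0.08,0.08,0.08,0.08,0.08,0.08]' --delta_pos '[[0,0.6,0],[0,0.8,0],[0,0.8,0],[0,0.8,0],[0,0.8,0],[0,0.8,-4],[0,0.8,-10],[0,0.8,-16]]' --turn '[[0,0,0],[0,0,0],[0,0,0],[0,0,0],[0,0,0],[0,0,0],[0,0,0],[0,0,0]]'

```text
time: 7.32
position: [0.452, 0.1416, 0.2925]
tool_rot: [0.7, 0.714, -0.001, -0.001]
ft_force: [1.9, 0.8, -0.6]
grip_width: 0.0398
grip_force: 0.0
```

```bash
python3 - <<'E'
from h import *
go([.582,-.358,.25],27.9)
E
```

```text
t 7.33 pos [0.452  0.1416 0.2925] d [-50.21  12.01   4.22] turn [-0.003  0.002  1.104] deg 63.2 w 0.0398 F [ 1.9  0.8 -0.6]
```

Request:
play_rows --gripper '[0.08,0.08,0.08,0.08,0.08,0.08,0.08,0.08,0.08,0.08,0.08,0.08]' --delta_pos '[[-5,1.2,0],[-10,2.4,0],[-15,3.6,0.5],[-20,4.8,1],[-25,6,1.5],[-30,7.2,2],[-35,8.4,2.5],[-40,9.6,3],[-45,10.8,3.5],[-48.5,11.6,4],[-50.2,12,4.2],[-50.2,12,4.2]]' --turn '[[0,0,0.1],[0,0,0.2],[0,0,0.3],[0,0,0.4],[0,0,0.5],[0,0,0.6],[0,0,0.7],[0,0,0.8],[0,0,0.9],[0,0,1.0],[0,0,1.1],[0,0,1.104]]'

```text
time: 8.82
position: [0.5824, -0.3585, 0.248]
tool_rot: [0.971, 0.241, -0.001, -0.001]
ft_force: [-0.6, 1.3, -0.5]
grip_width: 0.0402
grip_force: 0.0
```

```bash
python3 - <<'E'
from h import *
go([.582,-.358,.053],27.9)
d=robot.camera("wrist"); save(d,"w2.png")
for e in(-.03,.03):
  a=np.radians(27.9); print(proj(d,[.582+e*np.cos(a),-.358+e*np.sin(a),.086]))
c=robot.camera("top"); save(c,"top1.png"); np.save("top1.npy",c,allow_pickle=True)
im=c["color"]; hsv=cv2.cvtColor(im,cv2.COLOR_RGB2HSV)
b=cv2.inRange(hsv,(100,100,40),(130,255,255)); k=np.zeros_like(b);k[130:215,150:300]=b[130:215,150:300]
n,l,s,ce=cv2.connectedComponentsWithStats(k)
for i in range(1,n):
  if s[i,4]>30:
    cn=cv2.findContours((l==i).astype(np.uint8),0,2)[0][0]
    print(s[i],[onz(c,*p,.059)[:2].round(4).tolist() for p in cv2.boxPoints(cv2.minAreaRect(cn))], onz(c,*ce[i],.059))
E
```

```text
t 8.82 pos [ 0.5824 -0.3585  0.248 ] d [ 1.00e-02 -2.00e-02  1.95e+01] turn [-0.003  0.001 -0.001] deg 0.2 w 0.0402 F [-0.6  1.3 -0.5]
[315.34911621 208.24925007]
[315.20584813 159.83027761]
[ 239  146   38   57 2028] [[0.6664, 0.1196], [0.6673, 0.027], [0.5246, 0.025], [0.5237, 0.1171]] [0.59471095 0.07236744 0.059     ]
```

View pics/w2.png

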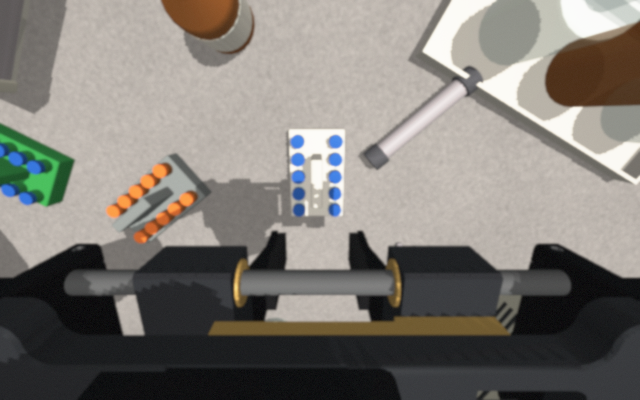

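View pics/top1.png

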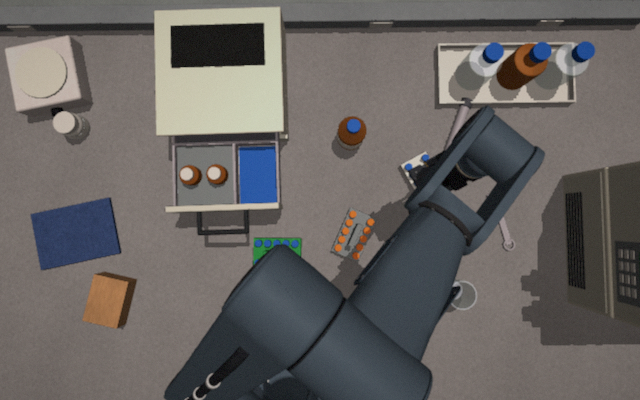

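Wrist view: the white rack's cap columns are at x≈297 and 335, centred at 316 between the fingers, and its axis is vertical in the picture. Top view: the drawer is fully out, the blue bay is at (258,175) and the wash station in the left bay is at (203,175). I descend on the fin and grip.

Request:
play_rows --gripper '[0.08,0.08,0.08,0.08,0.08,0.08,0.08,1,1,1,1]' --delta_pos '[[0,0,5],[0,0,10],[0,0,14],[0,0,17],[0,0,18.8],[0,0,19.5],[0,0,19.5],[0,0,19.5],[0,0,19.5],[0,0,19.5],[0,0,19.5]]' --turn '[[0,0,0],[0,0,0],[0,0,0],[0,0,0],[0,0,0],[0,0,0],[0,0,0],[0,0,0],[0,0,0],[0,0,0],[0,0,0]]' --squeeze 35

```text
time: 10.3
position: [0.5831, -0.3576, 0.0551]
tool_rot: [0.971, 0.241, -0.0, -0.0]
ft_force: [-1.1, 1.5, 3.1]
grip_width: 0.0139
grip_force: 35.0
```

Request:
play_rows --gripper '[1,1,1,1,1,1,1,1,1,1]' --delta_pos '[[0,0,-0.5],[0,0,-1.5],[0,0,-4],[0,0,-7],[0,0,-10],[0,0,-13],[0,0,-16],[0,0,-18.5],[0,0,-20],[0,0,-20]]' --turn '[[0,0,0],[0,0,0],[0,0,0],[0,0,0],[0,0,0],[0,0,0],[0,0,0],[0,0,0],[0,0,0],[0,0,0]]'

```text
time: 11.55
position: [0.5836, -0.3582, 0.2557]
tool_rot: [0.971, 0.241, 0.001, 0.001]
ft_force: [0.1, 0.9, -4.9]
grip_width: 0.0143
grip_force: 35.0
```

```bash
python3 - <<'E'
from h import *
go([.5925,.070,.26],1.2)
d=robot.camera("wrist"); im=d["color"]; save(d,"w3.png")
hsv=cv2.cvtColor(im,cv2.COLOR_RGB2HSV)
b=cv2.inRange(hsv,(100,120,70),(125,255,255))
n,l,s,ce=cv2.connectedComponentsWithStats(b)
o=robot.get_obs(); z=o["position"][2]-.053+.046
R=Ro.from_quat(o["tool_rot"])
for i in range(1,n):
  if s[i,4]>20 and 240<ce[i][0]<400: print(ce[i].round(1),s[i,4],(R.inv().apply(onz(d,*ce[i],z)-o["position"])*1000).round(1))
E
```

```text
t 11.55 pos [ 0.5836 -0.3582  0.2557] d [ 20.82 -37.42  -0.49] turn [ 0.002 -0.001  0.466] deg 26.7 w 0.0143 F [ 0.1  0.9 -4.9]
[277.6 171.4] 586 [ 47.3 -22.    7. ]
[356.2 171.3] 586 [47.3 27.2  7. ]
[279.2 206.3] 541 [ 24.3 -21.9   7. ]
[354.9 206.3] 534 [24.2 27.3  7. ]
[280.2 237.5] 432 [  2.1 -22.1   7. ]
[353.7 237.7] 446 [ 1.9 27.4  7. ]
```

Rack held level, with the fin between the pads. Now carry it to above the bay, at about 4 cm per row.

Request:
play_rows --gripper '[1,1,1,1,1,1,1,1,1,1,1,1]' --delta_pos '[[0.6,-1,-1],[1.8,-3.2,-2],[3.5,-6.4,-2],[5.5,-10,-2],[7.6,-13.6,-2],[9.7,-17.4,-2],[11.8,-21.2,-2],[13.9,-25,-2],[16,-28.8,-2],[18,-32.4,-2],[19.5,-35.2,-2],[20.5,-36.8,-2]]' --turn '[[0,0,0.02],[0,0,0.06],[0,0,0.1],[0,0,0.14],[0,0,0.18],[0,0,0.22],[0,0,0.26],[0,0,0.3],[0,0,0.34],[0,0,0.38],[0,0,0.42],[0,0,0.45]]'

```text
time: 13.1
position: [0.591, 0.0661, 0.2741]
tool_rot: [1.0, 0.019, -0.001, -0.001]
ft_force: [0.1, -0.4, -4.7]
grip_width: 0.0135
grip_force: 35.0
```

```bash
python3 - <<'E'
from h import *
go([.592,.070,.26],1.2)
E
```

```text
t 13.1 pos [0.591  0.0661 0.2741] d [ 0.12 -0.38  1.41] turn [-0.001  0.002  0.016] deg 0.9 w 0.0135 F [ 0.1 -0.4 -4.7]
```

Request:
play_rows --gripper '[1,1,1,1]' --delta_pos '[[0.1,-0.3,0.5],[0.1,-0.4,1.4],[0.1,-0.4,1.4],[0.1,-0.4,1.4]]' --turn '[[0,0,0.01],[0,0,0.016],[0,0,0.016],[0,0,0.016]]'

```text
time: 13.6
position: [0.5931, 0.0665, 0.2603]
tool_rot: [1.0, 0.01, -0.0, 0.0]
ft_force: [0.3, 0.1, -3.8]
grip_width: 0.014
grip_force: 35.0
```

```bash
python3 - <<'E'
from h import *
go([.5925,.070,.124],1.2)
d=robot.camera("wrist"); s=robot.camera("scene")
a=d["color"]; b=cv2.resize(s["color"][120:320,320:640],(640,400))
im=np.vstack([a,b]); cv2.imwrite("pics/place0.png",cv2.resize(im,(480,600))[:,:,::-1])
a=np.radians(1.2);u=np.array([np.cos(a),np.sin(a),0]);v=np.array([-np.sin(a),np.cos(a),0])
B=np.array([.5925,.07,.104])
print([proj(d,B+i*.075*u+j*.05*v).round().tolist() for i in(-1,1) for j in(-1,1)])
E
```

```text
t 13.6 pos [0.5931 0.0665 0.2603] d [-0.05 -0.35 13.63] turn [ 0.     0.    -0.001] deg 0.1 w 0.014 F [ 0.3  0.1 -3.8]
[[352.0, 244.0], [273.0, 244.0], [357.0, 121.0], [267.0, 121.0]]
```

View pics/place0.png

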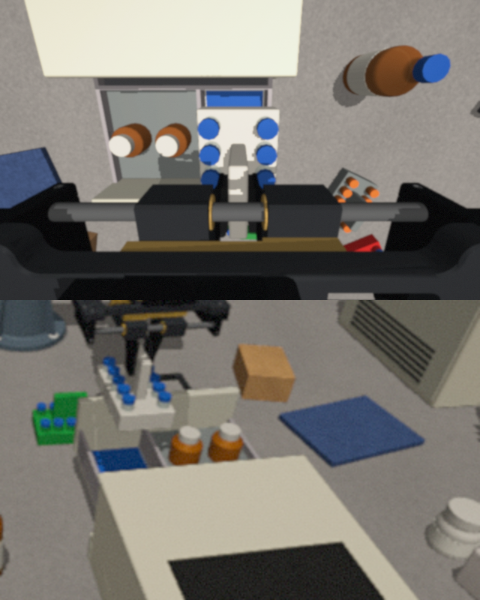

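Wrist view (top half): the rack is right of the wash station with the bay's blue floor showing behind it, walls near where predicted. Scene view: the rack hangs level behind the panel. It needs 3.5 mm more to the left, then down.

Request:
play_rows --gripper '[1,1,1,1,1,1,1]' --delta_pos '[[0,-0.3,0],[0,-0.35,1],[0,-0.35,2.5],[0,-0.35,4],[0,-0.35,5.5],[0,-0.35,6],[0,-0.35,6]]' --turn '[[0,0,0],[0,0,0],[0,0,0],[0,0,0],[0,0,0],[0,0,0],[0,0,0]]'

```text
time: 14.58
position: [0.5929, 0.0708, 0.2]
tool_rot: [1.0, 0.01, -0.0, -0.0]
ft_force: [0.0, 0.4, -3.2]
grip_width: 0.0135
grip_force: 35.0
```

```bash
python3 - <<'E'
from h import *
go([.5925,.070,.1155],1.2)
d=robot.camera("wrist"); im=d["color"]; hsv=cv2.cvtColor(im,cv2.COLOR_RGB2HSV)
b=cv2.inRange(hsv,(100,120,50),(130,255,255))
for r in range(95,150,6):
  x=np.where(b[r,230:420])[0]+230
  if len(x): print(r,x.min(),x.max(),onz(d,x.min(),r,.059).round(4),onz(d,x.max(),r,.059).round(4))
n,l,s,ce=cv2.connectedComponentsWithStats(b)
for i in range(1,n):
  if s[i,4]>60 and 230<ce[i][0]<410: print(ce[i].round(1),s[i].tolist(),onz(d,*ce[i],robot.get_obs()["position"][2]-.009).round(4))
E
```

```text
t 14.57 pos [0.5929 0.0708 0.2   ] d [-0.03  0.08  8.45] turn [-0.     0.001 -0.   ] deg 0.1 w 0.0135 F [ 0.   0.4 -3.2]
125 272 360 [0.6629 0.1182 0.059 ] [0.6648 0.0252 0.059 ]
131 272 359 [0.6567 0.1184 0.059 ] [0.6586 0.0258 0.059 ]
137 272 359 [0.6505 0.1185 0.059 ] [0.6524 0.0254 0.059 ]
[315.6 132. ] [272, 123, 89, 19, 1673] [0.6647 0.0715 0.1916]
[277.7 171.4] [264, 158, 28, 28, 584] [0.6402 0.0947 0.1916]
[356.2 171.4] [343, 158, 28, 28, 587] [0.6412 0.0456 0.1916]
[279.1 206.4] [266, 193, 27, 27, 540] [0.6171 0.0943 0.1916]
[354.7 206.4] [342, 194, 27, 26, 543] [0.6181 0.0451 0.1916]
[280.3 237.6] [268, 226, 25, 26, 438] [0.595  0.0939 0.1916]
[353.7 237.7] [342, 226, 25, 26, 436] [0.5959 0.0444 0.1916]
```

Rack and bay agree within about 2 mm in the same view. I lower it, slowing near the floor.

Request:
play_rows --gripper '[1,1,1,1,1,1,1,1]' --delta_pos '[[-0.1,0,1.5],[-0.1,0,3.5],[-0.1,0,5.5],[-0.1,0,7],[-0.1,0,7.8],[-0.1,0,8.2],[-0.1,0,8.3],[-0.1,0,8.3]]' --turn '[[0,0,0],[0,0,0],[0,0,0],[0,0,0],[0,0,0],[0,0,0],[0,0,0],[0,0,0]]'

```text
time: 15.62
position: [0.5925, 0.0708, 0.1181]
tool_rot: [1.0, 0.01, 0.001, 0.0]
ft_force: [0.5, -0.1, -3.7]
grip_width: 0.014
grip_force: 35.0
```

Request:
play_rows --gripper '[1,1,1,1]' --delta_pos '[[0,0,0.1],[0,0,0.2],[0,0,0.3],[0,0,0.3]]' --turn '[[0,0,0],[0,0,0],[0,0,0],[0,0,0]]'

```text
time: 16.12
position: [0.5919, 0.0708, 0.1145]
tool_rot: [1.0, 0.01, -0.0, -0.0]
ft_force: [-0.6, -0.1, -4.0]
grip_width: 0.0133
grip_force: 35.0
```

Request:
play_rows --gripper '[1,1,1]' --delta_pos '[[0,0,0.08],[0,0,0.15],[0,0,0.15]]' --turn '[[0,0,0],[0,0,0],[0,0,0]]'

```text
time: 16.5
position: [0.5921, 0.0708, 0.114]
tool_rot: [1.0, 0.01, 0.0, 0.0]
ft_force: [-1.9, 0.6, 3.5]
grip_width: 0.0139
grip_force: 35.0
```

Contact: the rack rests on the floor (z at the expected 0.114, vertical force swung to +3.5 N). I release and rise.

Request:
play_rows --gripper '[0.5,0.1,0.1,0.1,0.1,0.1,0.1,0.1]' --delta_pos '[[0,0,0],[0,0,0],[0,0,0],[0,0,-1],[0,0,-4],[0,0,-8],[0,0,-13],[0,0,-18]]' --turn '[[0,0,0],[0,0,0],[0,0,0],[0,0,0],[0,0,0],[0,0,0],[0,0,0],[0,0,0]]'

```text
time: 17.5
position: [0.5919, 0.0708, 0.2952]
tool_rot: [1.0, 0.01, 0.0, 0.0]
ft_force: [0.8, 0.2, -0.2]
grip_width: 0.0389
grip_force: 0.0
```

```bash
python3 - <<'E'
from h import *
go([.452,.1416,.25],91.3)
d=robot.camera("wrist"); s=robot.camera("scene")
b=cv2.resize(s["color"][120:320,320:640],(640,400))
cv2.imwrite("pics/place1.png",cv2.resize(np.vstack([d["color"],b]),(480,600))[:,:,::-1])
E
```

```text
t 17.5 pos [0.5919 0.0708 0.2952] d [-13.84  -7.36   4.51] turn [ 1.000e-03 -0.000e+00 -1.573e+00] deg 90.1 w 0.0389 F [ 0.8  0.2 -0.2]
```

View pics/place1.png

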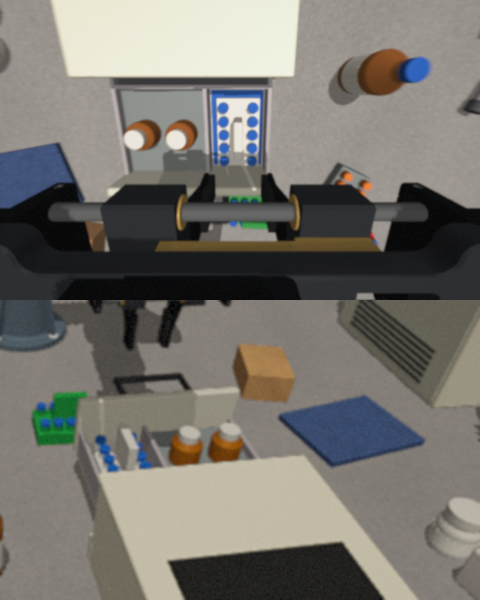

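The rack stands flat and centred in the blue bay (wrist (237,130)), released. Back to the handle, re-grip, push in.

Request:
play_rows --gripper '[0.08,0.08,0.08,0.08,0.08,0.08,0.08,0.08,0.08,0.08,0.08,0.08]' --delta_pos '[[-1.5,-0.8,0],[-3,-1.6,0],[-4.5,-2.4,0],[-6,-3.2,0],[-7.5,-4,0],[-9,-4.8,0],[-10.5,-5.6,0],[-12,-6.4,1],[-13,-7,2],[-13.8,-7.4,3],[-13.8,-7.4,4],[-13.8,-7.4,4.5]]' --turn '[[0,0,-0.15],[0,0,-0.3],[0,0,-0.45],[0,0,-0.6],[0,0,-0.75],[0,0,-0.9],[0,0,-1.05],[0,0,-1.2],[0,0,-1.35],[0,0,-1.5],[0,0,-1.57],[0,0,-1.57]]'

```text
time: 19.1
position: [0.4518, 0.142, 0.2475]
tool_rot: [0.7, 0.714, -0.0, -0.0]
ft_force: [-0.5, -0.2, -0.3]
grip_width: 0.0396
grip_force: 0.0
```

```bash
python3 - <<'E'
from h import *
go([.4525,.1416,.132],91.2)
E
```

```text
t 19.1 pos [0.4518 0.142  0.2475] d [-0.04  0.08 11.55] turn [-0.001  0.    -0.002] deg 0.1 w 0.0396 F [-0.5 -0.2 -0.3]
```

Request:
play_rows --gripper '[0.08,0.08,0.08,0.08,0.08,1,1,1,1]' --delta_pos '[[0,0.1,4],[0,0.1,7],[0,0.1,10],[0,0.1,11.5],[0,0.1,11.5],[0,0.1,11.5],[0,0.1,11.5],[0,0.1,11.5],[0,0.1,11.5]]' --turn '[[0,0,0],[0,0,0],[0,0,0],[0,0,0],[0,0,0],[0,0,0],[0,0,0],[0,0,0],[0,0,0]]' --squeeze 25

```text
time: 20.23
position: [0.4531, 0.142, 0.1335]
tool_rot: [0.7, 0.714, -0.0, -0.0]
ft_force: [-0.9, 0.2, 3.7]
grip_width: 0.011
grip_force: 25.0
```

Request:
play_rows --gripper '[1,1,1,1,1,1,1,1,1,1,1,1]' --delta_pos '[[0,0.4,0],[0,1,0],[0,1.8,0],[0,2.7,0],[0,3.6,0],[0,4.5,0],[0,5.4,0],[0,6.3,0],[0,7.2,0],[0,8.1,0],[0,8.8,0],[0,9.2,0]]' --turn '[[0,0,0],[0,0,0],[0,0,0],[0,0,0],[0,0,0],[0,0,0],[0,0,0],[0,0,0],[0,0,0],[0,0,0],[0,0,0],[0,0,0]]'

```text
time: 21.72
position: [0.5456, 0.144, 0.1335]
tool_rot: [0.7, 0.714, 0.0, -0.0]
ft_force: [-3.3, 0.6, 5.8]
grip_width: 0.011
grip_force: 25.0
```

Request:
play_rows --gripper '[1,1,1,1,1,1,1,1,1,1,1,1]' --delta_pos '[[0,0.4,0],[0,1,0],[0,1.8,0],[0,2.7,0],[0,3.6,0],[0,4.5,0],[0,5.4,0],[0,6.3,0],[0,7.0,0],[0,7.5,0],[0,7.8,0],[0,7.8,0]]' --turn '[[0,0,0],[0,0,0],[0,0,0],[0,0,0],[0,0,0],[0,0,0],[0,0,0],[0,0,0],[0,0,0],[0,0,0],[0,0,0],[0,0,0]]'

```text
time: 23.22
position: [0.6242, 0.1457, 0.1335]
tool_rot: [0.7, 0.714, 0.001, 0.0]
ft_force: [-0.4, 2.0, 4.1]
grip_width: 0.011
grip_force: 25.0
```

Expected shut position x≈0.633; slow to the stop.

Request:
play_rows --gripper '[1,1,1,1,1]' --delta_pos '[[0,0.3,0],[0,0.6,0],[0,0.9,0],[0,1.1,0],[0,1.1,0]]' --turn '[[0,0,0],[0,0,0],[0,0,0],[0,0,0],[0,0,0]]'

```text
time: 23.85
position: [0.6325, 0.1458, 0.1335]
tool_rot: [0.7, 0.714, -0.002, -0.002]
ft_force: [-6.2, 0.6, 8.6]
grip_width: 0.0112
grip_force: 25.0
```

Request:
play_rows --gripper '[1,1,1,1]' --delta_pos '[[0,0.2,0],[0,0.4,0],[0,0.6,0],[0,0.6,0]]' --turn '[[0,0,0],[0,0,0],[0,0,0],[0,0,0]]'

```text
time: 24.35
position: [0.6323, 0.1458, 0.1333]
tool_rot: [0.7, 0.714, -0.007, -0.006]
ft_force: [-16.4, -0.1, 17.0]
grip_width: 0.0109
grip_force: 25.0
```

At the shut stop (travel 0.1797 m, about 0.18). I relax, release and lift away.

Request:
play_rows --gripper '[1,1,0.08,0.08,0.08,0.08,0.08,0.08,0.08]' --delta_pos '[[0,-0.5,0],[0,-0.8,0],[0,-0.8,0],[0,-0.8,0],[0,-0.8,0],[0,-0.8,-4],[0,-0.8,-10],[-6,-5,-14],[-12,-10,-14]]' --turn '[[0,0,0],[0,0,0],[0,0,0],[0,0,0],[0,0,0],[0,0,0],[0,0,0],[0,0,0],[0,0,0]]'

```text
time: 25.48
position: [0.5655, 0.0499, 0.2721]
tool_rot: [0.699, 0.715, 0.002, 0.003]
ft_force: [-0.1, -1.1, -0.4]
grip_width: 0.0399
grip_force: 0.0
```

Request:
play_rows --gripper '[0.08,0.08,0.08]' --delta_pos '[[-5,0,0],[-10,0,0],[-10,0,0]]' --turn '[[0,0,0],[0,0,0],[0,0,0]]'

```text
time: 25.85
position: [0.5662, -0.0527, 0.2694]
tool_rot: [0.702, 0.712, -0.0, 0.001]
ft_force: [0.6, 0.3, -0.1]
grip_width: 0.0399
grip_force: 0.0
```

```bash
python3 - <<'E'
from h import *
c=robot.camera("top"); save(c,"top2.png"); print(robot.get_obs()["time"],robot.get_obs()["position"])
E
```

```text
25.9 [ 0.5659096  -0.05065912  0.26928436]
```

View pics/top2.png

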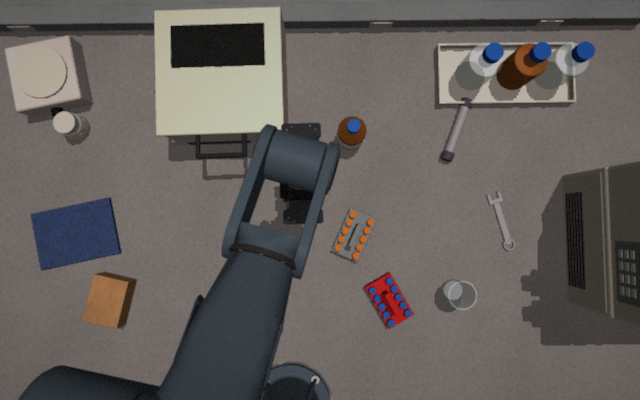

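The top view shows the drawer flush (panel hidden, handle at (220,155)); the bottle (352,132), orange rack (354,235) and beaker (459,294) are where they were, and the arm is clear.

```bash
python3 -c "
from rig import robot
print(robot.hand_in())"
```

```text
the job is handed in; nothing more can be done
None
```

I opened the drawer fully, set the blue-capped rack flat in the blue-floored bay and released it. I then pushed the drawer home and handed the job in at about 26 s, with the orange rack, bottle and beaker not moved; the hand-in gave no verdict.

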